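# Tip the onions into the tilt-out bin

### The arm

A 6-joint arm with a two-finger parallel gripper is mounted at the origin on a cart in front of the work surface, level with it; the furniture and walls round the work are solid. World frame = base frame: x ahead of the robot, y to its left, z up, the work surface at z = 0. Lengths are in m, angles in rad, forces in N, time in s.
With the tool pointing down it reaches from about 0.35 to 0.775 m from the base axis. Payload 5.5 kg.
Tool frame: the origin (TCP) lies at the very end of the fingers, on their centre line; the grasp point (between the pads) lies 19 mm behind it; z points along the fingers, y is the line along which they close (so a half turn about z gives the same grasp; the last joint's range is limited). The gripper opens to 85 mm and grips with 20 to 120 N. Pads are 22 mm wide; open, the fingers measure 114 mm over their backs; the gripper's body (76 mm by 85 mm) begins 54 mm behind the grasp point. The pads swing forward as they close: fully open they stand 13 mm farther back than shut.
Start: joints at [1.177, 0.313, 0.046, 1.304, 0, 1.431], TCP at [0.144, 0.557, 0.231] pointing down, gripper open.
Joint ranges: [-2.76, 2.76], [-0.86, 1.69], [-1.03, 1.26], [-2.2, 2.34], [-1.47, 1.5], [-3.14, 3.14]. Speed limits (rad/s): [2.57, 2.57, 3.14, 3.14, 3.14, 3.14].

### API

Orientations are given as a rotation vector (axis times angle).
In Python, from workcell import manip gives the robot as it stands. The module is installed in compiled form; this text tells all that it offers.
- The arm moves only by the shell command python3 -m pendant 'ROWS' [OPENING] [FORCE]. ROWS is JSON, one flat list of numbers, 4 for each row, row after row: the shift along the world's x, y, z in cm, then the turn about the world's z in degrees. A call has exactly 5 rows; each row shifts and turns the commanded pose from where the row before left it; what a row does not reach is not made up. A row lasts 1/12 s, in which the tool goes at most 41.7 mm and 7.16 degrees, less where a joint would pass 70% of its speed; a pose out of reach is approached as far as the arm can. A call is refused whole if a number of a shift passes 4.17 or a number of a turn 7.16, either way. A call with a gripper value outside its range is refused whole. OPENING is the opening in per cent of the stroke, from 0 (shut) to 100 (fully open), set as the call begins (- or left out, the last holds). The fingers move at their own pace and stop on an object; FORCE is the grip in N (left out, the last holds). Time passes only in rows, so rows that do not move let the fingers close, or fill a call up. It gives the time, the measured TCP pose, the force, the opening and the grip force at its end, in the units of the state.
- manip.get_state(): the state, without advancing time (a new reading comes with each control period).
- manip.snapshot(name): name is "scene" or "side" or "wrist"; returns a dict with "frame" (420x560x3 uint8, red, green, blue), "fovy" (degrees; the focal length in pixels is half the picture's height over the tangent of half this angle, whatever the lens; pixels are square), "cx", "cy" (the principal point, pixels), "cam_to_world" (4x4, takes a point from camera to world coordinates); the wrist camera has in their place "hand_eye" (4x4, takes a point from camera to tool coordinates, whose origin is the TCP and whose axes are the flange's). Camera axes: x right, y down, z forward; pixel columns grow to the right and rows downward; lengths in m; the calibration is good to about 2 mm. A picture is of the moment at which its call begins: read the wrist's pose just before it. There is no depth.
- manip.finish_job(): hands the job in; it is judged then, once.
The state is a dict: "time": time; "q": joint angles; "qvel": joint speeds; "tau": joint torques, N m; "tcp_pos": TCP position; "tool_rot": TCP orientation; "contact_force": force on the tool from outside, world axes, zero at the start; "torque": the same for the moment, N m; "width": opening from 0.0 (shut) to 1.0 (fully open); "gripper_force": force on a finger pad.
Only numpy, scipy, OpenCV 4.12 (cv2) and the standard library are available. Lean on these libraries where they do the work, as an engineer would, in place of code of your own. Each camera call takes 0.05 s, during which the arm holds its last target. There are 200 camera calls.

### The job

Pull the front of the wooden counter bin open as far as it goes, then take the steel scoop by its handle and tip all three onions out of it into the open bin. Leave the bin fully open and stand the empty scoop upright on the worktop, without knocking over or shoving aside the jars and tins around.

Things in the scene. Friction and masses are not known exactly. Their poses are not given: they have to be found in the camera images.
- bin_front (a joint): Tilt angle (rad) of the bin's front about the horizontal hinge along its lower edge: 0 shut, 0.75 fully open at its stop, top leaning out to the bin's front (toward the robot). It stays where it is left; 2 to 3 N at the bar moves it. It may start slightly ajar.
- bin_hinge (a point): Middle of the hinge line of the bin, 12 mm above the worktop; fixed to the housing. Axes: x into the bin (away from its open side), y along the hinge, z up. The wooden housing is 210 mm wide (y), 150 mm deep (x = 0 to 0.15) and its roof's top is 165 mm above the worktop. The tilting front carries a metal bucket, 174 mm wide inside.
- bin_pull (a point): Centre of the steel pull bar on the tilting front: round bar 12 mm thick, straight for 86 mm along y, standing free 32 mm above the front's upper edge and (shut) 27 mm above the roof's top. In the shut state it lies at x = -0.007, z = 0.180 in the axes of bin_hinge, and it swings about the hinge. Axes tilt with the front.
- bin_mouth (a point): Centre of the opening that the bin has when fully open, 160 mm above the worktop; fixed to the housing, axes as bin_hinge. The opening then reaches 50 mm to either side in x (housing roof edge at the back, front panel at the front) and 87 mm to either side in y; the pull bar then stands about 75 mm in front of this point, its top 153 mm above the worktop.
- bin_inside (a point): Point in the middle of the bucket; moves and tilts with the front. Bucket inside, in its axes: x -0.051 (the front panel) to 0.056 (rear wall, 85 mm high), y -0.087 to 0.087, z -0.054 (floor) up to 0.083 at the front panel's upper edge.
- scoop_grip (a point): Centre of the scoop's flat black handle, 98 mm above the scoop's underside. x points to the scoop's open mouth, z up. The handle is an upright plate across the middle, 12 mm thick (x), 80 mm wide (y), 30 mm high, on a post at each side; about 20 mm is free between it and the onions below. The scoop weighs about 0.25 kg empty.
- scoop_mouth (a point): Middle of the open end of the scoop at its very bottom: 80 mm ahead (x) of and 98 mm below scoop_grip, same axes. The scoop is a steel trough 160 mm long, 70 mm wide, 56 mm high at the back. Its floor rises 8 degrees to the mouth, so held level it keeps the onions; tipped mouth down by 35 to 45 degrees they roll out.
- onion_1_c (a point): Centre of one of three brown onions, 44 mm across and 45 mm high, 60 g, lying in a row in the scoop.
- onion_2_c (a point): Centre of one of three brown onions, 44 mm across and 45 mm high, 60 g, lying in a row in the scoop.
- onion_3_c (a point): Centre of one of three brown onions, 44 mm across and 45 mm high, 60 g, lying in a row in the scoop.
- steel_canister: Bystander: plain closed tin canister, 64 mm across, 92 mm high, loose. Origin: centre of its underside.
- pepper_mill: Bystander: wooden pepper mill, 58 mm across, 160 mm high, loose. Origin: centre of its underside.
- yellow_jar: Bystander: spice jar with a tall cap, 43 mm across, 112 mm high, loose. Origin: centre of its underside.
- salt: Bystander: cone-shaped shaker, 57 mm across, 94 mm high, loose. Origin: centre of its underside.
Not all that is in view belongs to the job. Of the things that look like the part that bears scoop_grip, the larger one is meant.

How it is judged:
By the outcome, as a careful person would: the job done as asked, in the order asked, and still so for the second after the job is handed in, with the robot touching nothing.
It also fails if it takes over 64 s, if anything falls off the work surface, if the arm or the gripper's body presses on something with over 40 N, if the wrist force passes 120 N, or if a joint passes its speed limit or range.

## Working session

There is one attempt and no reset: what is moved stays moved. The work goes in short steps, Python scripts to look and compute and a shell command to move; the robot and the scene stay as the last step left them, time stands still between calls to the robot, and variables do not carry over. Pictures are saved under pics/ and viewed, at most 10 in all, crops included, and the job is handed in when it is done.

```bash
mkdir -p pics; cat > h.py <<'E'
import numpy as np, cv2, sys
from scipy.spatial.transform import Rotation as R
from workcell import manip
def snap(n):
    s=manip.get_state(); d=manip.snapshot(n); f=d['frame']
    if n=='wrist':
        T=np.eye(4);T[:3,:3]=R.from_rotvec(s['tool_rot']).as_matrix();T[:3,3]=s['tcp_pos']
        d['T']=T@np.array(d['hand_eye'])
    else: d['T']=np.array(d['cam_to_world'])
    d['f']=210/np.tan(np.radians(d['fovy'])/2); return d
def ray(d,u,v):
    r=d['T'][:3,:3]@np.array([(u-d['cx'])/d['f'],(v-d['cy'])/d['f'],1]); return d['T'][:3,3],r
def onz(d,u,v,z):
    o,r=ray(d,u,v); return o+r*(z-o[2])/r[2]
def proj(d,p):
    c=d['T'][:3,:3].T@(np.array(p)-d['T'][:3,3]); return c[:2]/c[2]*d['f']+[d['cx'],d['cy']]
def tri(*l):
    A=np.zeros((3,3));b=np.zeros(3)
    for d,u,v in l:
        o,r=ray(d,u,v);r=r/np.linalg.norm(r);P=np.eye(3)-np.outer(r,r);A+=P;b+=P@o
    return np.linalg.solve(A,b)
def save(d,n,crop=None,k=1):
    f=d['frame'][:,:,::-1]
    if crop: x,y,w,h=crop; f=f[y:y+h,x:x+w]
    cv2.imwrite(f'pics/{n}.png',cv2.resize(f,None,fx=k,fy=k,interpolation=cv2.INTER_CUBIC))
E
python3 - <<'E'
from h import *
import pickle
for n in('scene','side','wrist'):
    d=snap(n);save(d,n+'0',k=1.4);pickle.dump(d,open(n+'0.pkl','wb'));print(n,d['f'],d['cx'],d['cy'],d['T'].round(3).tolist())
print(manip.get_state())
E
```

```text
scene 453.7764354010848 292.0259604544866 210.58610314703645 [[0.321, -0.799, 0.509, -0.171], [-0.947, -0.267, 0.178, -0.16], [-0.007, -0.539, -0.842, 1.285], [0.0, 0.0, 0.0, 1.0]]
side 487.4979499987905 275.0648550851134 216.15307936677112 [[-0.873, -0.321, 0.367, -0.116], [-0.487, 0.577, -0.656, 1.261], [-0.001, -0.751, -0.66, 1.298], [0.0, 0.0, 0.0, 1.0]]
wrist 339.37648175264707 281.2311814146816 213.748129685427 [[0.251, 0.919, 0.305, 0.066], [0.968, -0.238, -0.079, 0.578], [-0.0, 0.315, -0.949, 0.372], [0.0, 0.0, 0.0, 1.0]]
{'time': 0.15, 'q': array([1.17739008e+00, 3.13852574e-01, 4.52406115e-02, 1.30362162e+00,
       2.17399512e-06, 1.43120484e+00]), 'qvel': array([-0.00136182, -0.00163073,  0.00182411, -0.00027947, -0.0015222 ,
       -0.00085585]), 'tau': array([ 1.73811150e-03, -4.81068099e+01,  2.98814231e+01,  1.39625071e-02,
       -5.81248764e-05, -9.23906285e-07]), 'tcp_pos': array([0.14423391, 0.5562117 , 0.23059996]), 'tool_rot': array([-3.97573701e-01, -3.11594986e+00,  2.17678153e-03]), 'contact_force': array([-0.27216419,  0.28310189,  0.20888349]), 'torque': array([0.01685346, 0.03335639, 0.01676604]), 'gripper_force': 0.0, 'width': 0.9992201100039757}
```

View pics/scene0.png

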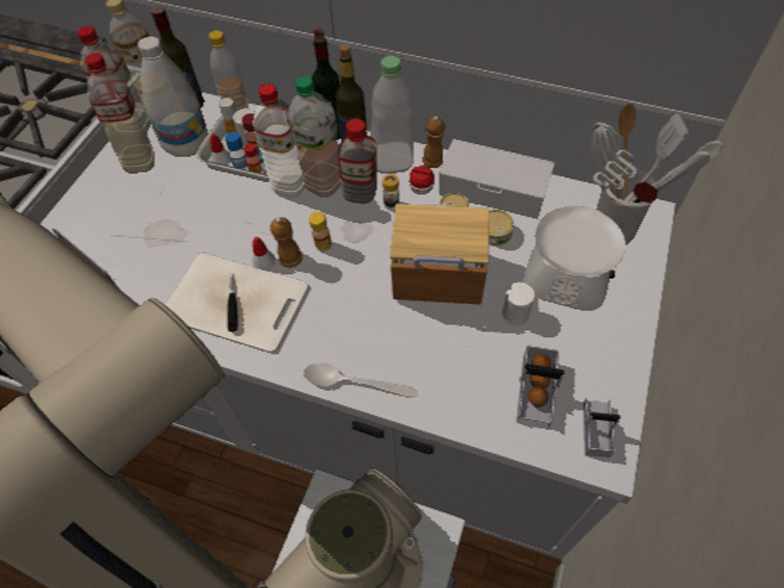

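View pics/side0.png

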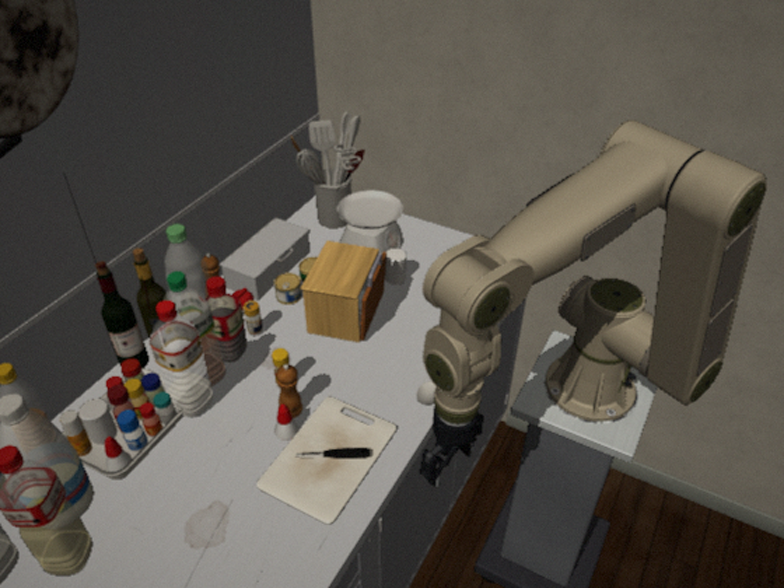

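The scene view shows the bin at about (440,250), its bar from (412,262) to (465,265), and the large scoop with onions at (540,385). The canister at (518,303) stands between them. The cluster of mill, jar and salt is to the left.

```bash
python3 - <<'E'
from h import *
import pickle
d=pickle.load(open('scene0.pkl','rb'))
f=d['frame'][:,:,::-1]
c=cv2.resize(f[140:320,270:450],None,fx=3.3,fy=3.3,interpolation=cv2.INTER_CUBIC);cv2.imwrite('pics/crop1.png',c)
k=1.4
for n,u,v,z in[('roofBL',395,207,.165),('roofBR',490,208,.165),('roofFR',489,262,.165),('roofFL',391,257,.165),('barL',412,262,.192),('barR',465,265,.192),('hL',526,371,.112),('hR',562,374,.112),('botL',394,295,0),('botR',485,302,0),('can',518,318,0)]:
    print(n,onz(d,u/k,v/k,z).round(4))
E
```

```text
roofBL [0.7222 0.1845 0.165 ]
roofBR [ 0.788 -0.023  0.165]
roofFR [ 0.6402 -0.0598  0.165 ]
roofFL [0.5857 0.1457 0.165 ]
barL [0.5693 0.0919 0.192 ]
barR [ 0.5972 -0.0163  0.192 ]
hL [ 0.4389 -0.1961  0.112 ]
hR [ 0.4555 -0.2667  0.112 ]
botL [0.5934 0.1461 0.    ]
botR [ 0.6434 -0.066   0.    ]
can [ 0.6252 -0.1508  0.    ]
```

View pics/crop1.png

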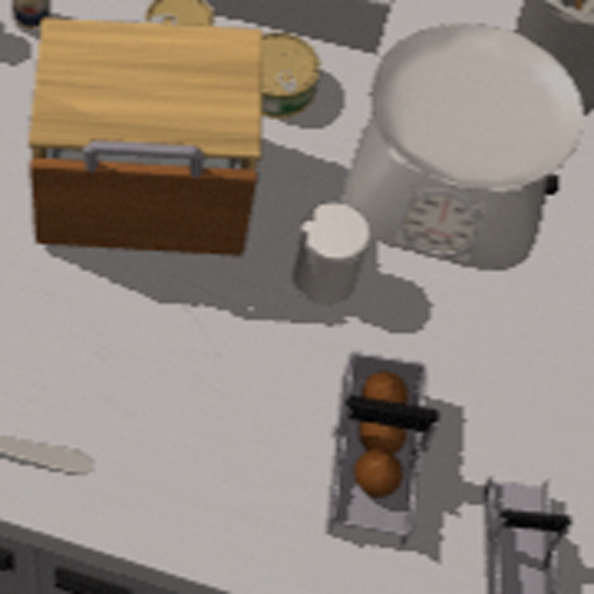

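The crop shows the bar at crop (90–200,155), with the front slightly ajar. The scoop's handle runs from (350,405) to (435,418), and its open mouth seems to face the robot. I'll move toward the bar now.

```bash
A='[2,-2.63,0.4,-3.07,2,-2.63,0.4,-3.07,2,-2.63,0.4,-3.07,2,-2.63,0.4,-3.07,2,-2.63,0.4,-3.07]'
python3 -m pendant '[2,-2.63,0.4,-3.07,2,-2.63,0.4,-3.07,2,-2.63,0.4,-3.07,2,-2.63,0.4,-3.07,2,-2.63,0.4,-3.07]' 40 30
python3 -m pendant '[2,-2.63,0.4,-3.07,2,-2.63,0.4,-3.07,2,-2.63,0.4,-3.07,2,-2.63,0.4,-3.07,2,-2.63,0.4,-3.07]'
python3 -m pendant '[2,-2.63,0.4,-3.07,2,-2.63,0.4,-3.07,2,-2.63,0.4,-3.07,2,-2.63,0.4,-3.07,2,-2.63,0.4,-3.07]'
python3 -m pendant '[2,-2.63,0.4,-3.07,2,-2.63,0.4,-3.07,2,-2.63,0.4,-3.07,2,-2.63,0.4,-3.07,2,-2.63,0.4,-3.07]'
python3 - <<'E'
from h import *
import pickle
s=manip.get_state();print(s['q'].round(3),s['tcp_pos'].round(4),R.from_rotvec(s['tool_rot']).as_matrix().round(3).tolist())
d=snap('wrist');save(d,'w1',k=1.4);pickle.dump(d,open('w1.pkl','wb'))
E
```

```text
time: 0.57
tcp_pos: [0.2448, 0.4237, 0.2512]
tool_rot: [-0.813, -3.034, 0.001]
contact_force: [2.1, 0.0, 0.3]
width: 0.401
gripper_force: 0.0
time: 0.98
tcp_pos: [0.3449, 0.2922, 0.2714]
tool_rot: [-1.212, -2.898, 0.0]
contact_force: [1.4, 1.5, 0.3]
width: 0.401
gripper_force: 0.0
time: 1.4
tcp_pos: [0.4449, 0.1606, 0.2914]
tool_rot: [-1.589, -2.71, -0.0]
contact_force: [0.5, 0.4, 0.4]
width: 0.397
gripper_force: 0.0
time: 1.82
tcp_pos: [0.545, 0.0291, 0.3112]
tool_rot: [-1.936, -2.473, 0.0]
contact_force: [0.4, 1.1, 0.7]
width: 0.398
gripper_force: 0.0
[-0.094  0.248  0.152  1.475  0.     1.234] [0.545  0.0291 0.3112] [[-0.24, 0.971, -0.0], [0.971, 0.24, 0.0], [0.0, -0.0, -1.0]]
```

View pics/w1.png

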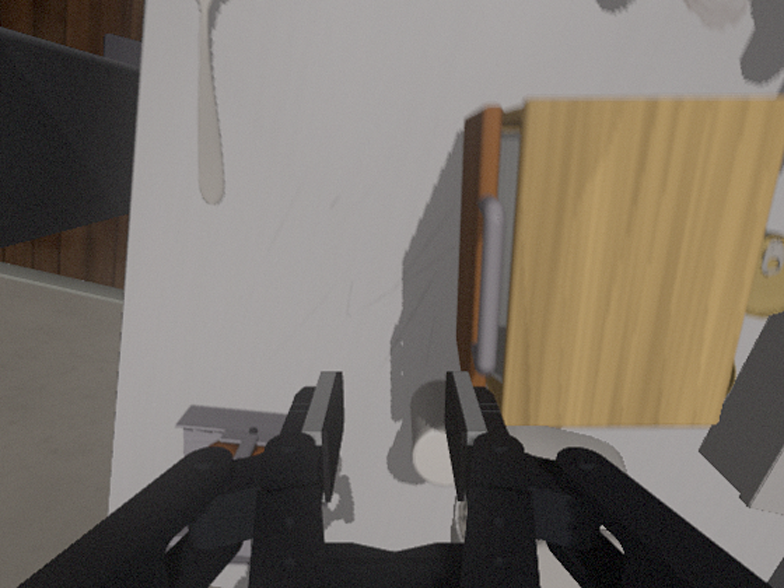

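The wrist view shows the bar from (491,205) to (486,368), roughly vertical in the picture, so the fingers already close across it. The front is ajar by a few degrees.

```bash
python3 - <<'E'
from h import *
import pickle
w=pickle.load(open('w1.pkl','rb'));s=pickle.load(open('scene0.pkl','rb'))
k=1.4
cr=lambda u,v:(270+u/3.3,140+v/3.3)
a=tri((w,490/k,208/k),(s,*cr(90,150)));b=tri((w,486/k,365/k),(s,*cr(198,156)))
print('bar ends',a.round(4),b.round(4),'mid',((a+b)/2).round(4),'ang',np.degrees(np.arctan2(-(a-b)[0],(a-b)[1])))
for z in(.19,.186,.18):print(z,onz(w,490/k,208/k,z).round(4),onz(w,486/k,365/k,z).round(4))
r=[onz(w,u/k,v/k,.165).round(4) for u,v in((524,100),(503,425),(716,425))];print(r)
E
```

```text
bar ends [0.5877 0.088  0.1784] [ 0.6143 -0.007   0.1775] mid [0.601  0.0405 0.1779] ang 15.647218368940939
0.19 [0.5854 0.0883 0.19  ] [ 0.6117 -0.0029  0.19  ]
0.186 [0.5863 0.088  0.186 ] [ 0.613  -0.0046  0.186 ]
0.18 [0.5877 0.0876 0.18  ] [ 0.6149 -0.0071  0.18  ]
[array([0.5915, 0.1482, 0.165 ]), array([ 0.6452, -0.0549,  0.165 ]), array([ 0.7897, -0.0192,  0.165 ])]
```

```bash
python3 -m pendant '[1.1,0.26,-1.3,0.2,1.1,0.26,-1.3,0.2,1.1,0.26,-1.3,0.2,1.1,0.26,-1.3,0.2,1.1,0.26,-1.3,0.2]'
python3 -m pendant '[0,0,-1.3,0,0,0,-1.3,0,0,0,-1.3,0,0,0,-1.3,0,0,0,-1.4,0]'
python3 -m pendant '[0,0,0,0,0,0,0,0,0,0,0,0,0,0,0,0,0,0,0,0]' 0 25
```

```text
time: 2.28
tcp_pos: [0.5996, 0.0451, 0.244]
tool_rot: [-1.907, -2.494, 0.001]
contact_force: [-0.2, 0.5, -0.3]
width: 0.399
gripper_force: 0.0
time: 2.7
tcp_pos: [0.5994, 0.0449, 0.1785]
tool_rot: [-1.908, -2.495, 0.001]
contact_force: [-0.2, -0.5, 0.5]
width: 0.395
gripper_force: 0.0
time: 3.12
tcp_pos: [0.5986, 0.0446, 0.1787]
tool_rot: [-1.908, -2.491, 0.001]
contact_force: [1.5, 4.5, -16.8]
width: 0.129
gripper_force: 24.7
```

```bash
python3 -m pendant '[-0.456,-0.122,-0.08,0,-0.456,-0.122,-0.08,0,-0.456,-0.122,-0.08,0,-0.456,-0.122,-0.08,0,-0.456,-0.122,-0.08,0]' 0 20
python3 -m pendant '[-0.464,-0.124,-0.15,0,-0.464,-0.124,-0.15,0,-0.464,-0.124,-0.15,0,-0.464,-0.124,-0.15,0,-0.464,-0.124,-0.15,0]'
python3 -m pendant '[-0.44,-0.118,-0.22,0,-0.44,-0.118,-0.22,0,-0.44,-0.118,-0.22,0,-0.44,-0.118,-0.22,0,-0.44,-0.118,-0.22,0]'
```

```text
time: 3.53
tcp_pos: [0.5768, 0.039, 0.1757]
tool_rot: [-1.909, -2.493, -0.004]
contact_force: [4.1, 7.2, -17.5]
width: 0.125
gripper_force: 24.2
time: 3.95
tcp_pos: [0.5545, 0.0332, 0.1694]
tool_rot: [1.909, 2.495, 0.008]
contact_force: [5.1, 9.0, -11.9]
width: 0.131
gripper_force: 24.3
time: 4.37
tcp_pos: [0.5328, 0.0276, 0.1598]
tool_rot: [1.908, 2.494, 0.011]
contact_force: [1.0, 10.1, -3.8]
width: 0.126
gripper_force: 24.7
```

```bash
python3 -m pendant '[-0.406,-0.109,-0.28,0,-0.406,-0.109,-0.28,0,-0.406,-0.109,-0.28,0,-0.406,-0.109,-0.28,0,-0.406,-0.109,-0.28,0]'
python3 -m pendant '[-0.338,-0.091,-0.31,0,-0.338,-0.091,-0.31,0,-0.338,-0.091,-0.31,0,-0.338,-0.091,-0.31,0,-0.338,-0.091,-0.31,0]'
```

```text
time: 4.78
tcp_pos: [0.5124, 0.0217, 0.1463]
tool_rot: [1.908, 2.493, 0.009]
contact_force: [-1.0, 8.5, 0.9]
width: 0.126
gripper_force: 25.0
time: 5.2
tcp_pos: [0.4951, 0.017, 0.1307]
tool_rot: [1.909, 2.493, 0.008]
contact_force: [1.0, 6.8, -1.0]
width: 0.122
gripper_force: 25.3
```

Continue a little further to find the stop.

```bash
python3 -m pendant '[-0.2,-0.054,-0.2,0,-0.2,-0.054,-0.2,0,-0.2,-0.054,-0.2,0,0,0,0,0,0,0,0,0]'
python3 -m pendant '[-0.2,-0.054,-0.2,0,-0.2,-0.054,-0.2,0,0,0,0,0,0,0,0,0,0,0,0,0]'
```

```text
time: 5.62
tcp_pos: [0.4923, 0.0159, 0.1275]
tool_rot: [1.905, 2.49, 0.017]
contact_force: [-0.7, 11.2, 14.3]
width: 0.129
gripper_force: 26.7
time: 6.03
tcp_pos: [0.4926, 0.0151, 0.1268]
tool_rot: [1.9, 2.485, 0.026]
contact_force: [2.5, 14.2, 27.0]
width: 0.131
gripper_force: 28.2
```

```bash
python3 -m pendant '[0,0,0,0,0,0,0,0,0,0,0.1,0,0,0,0.3,0,0,0,0.5,0]' 24 30
python3 -m pendant '[0,0,1.5,0,0,0,2.5,0,0,0,3.5,0,0,0,4,0,0,0,4,0]'
python3 - <<'E'
from h import *
s=manip.get_state();print(s['q'].round(3),s['tcp_pos'].round(4),s['contact_force'].round(1))
E
```

```text
time: 6.45
tcp_pos: [0.4885, 0.0125, 0.1286]
tool_rot: [1.907, 2.488, 0.009]
contact_force: [11.3, 2.3, -7.0]
width: 0.239
gripper_force: 5.8
time: 6.87
tcp_pos: [0.4833, 0.0122, 0.2842]
tool_rot: [-1.912, -2.493, 0.002]
contact_force: [0.9, -0.3, 0.3]
width: 0.239
gripper_force: 0.0
[-1.400e-01  1.250e-01 -6.500e-02  1.381e+00 -1.000e-03  1.168e+00] [0.4833 0.0122 0.2842] [ 0.9 -0.3  0.3]
```

```bash
python3 -m pendant '[-0.24,-1.62,0,-6.05,-0.24,-1.62,0,-6.05,-0.24,-1.62,0,-6.05,-0.24,-1.62,0,-6.05,-0.24,-1.62,0,-6.05]' 100 60
python3 -m pendant '[-0.24,-1.62,0,-6.05,-0.24,-1.62,0,-6.05,-0.24,-1.62,0,-6.05,-0.24,-1.62,0,-6.05,-0.24,-1.62,0,-6.05]'
python3 -m pendant '[-0.24,-1.62,0,-6.05,-0.24,-1.62,0,-6.05,-0.24,-1.62,0,-6.05,-0.24,-1.62,0,-6.05,-0.24,-1.62,0,-6.05]'
python3 - <<'E'
from h import *
import pickle
s=manip.get_state();print(s['q'].round(3),s['tcp_pos'].round(4),R.from_rotvec(s['tool_rot']).as_matrix().round(3).tolist())
d=snap('wrist');save(d,'w2',k=1.4);pickle.dump(d,open('w2.pkl','wb'))
d=snap('scene');pickle.dump(d,open('s2.pkl','wb'));save(d,'s2')
E
```

```text
time: 7.28
tcp_pos: [0.4718, -0.0696, 0.283]
tool_rot: [2.5, 1.9, -0.001]
contact_force: [0.8, -0.3, 0.1]
width: 0.928
gripper_force: 0.0
time: 7.7
tcp_pos: [0.4596, -0.1507, 0.2829]
tool_rot: [2.909, 1.182, -0.001]
contact_force: [0.7, 0.9, -0.7]
width: 1.001
gripper_force: 0.0
time: 8.12
tcp_pos: [0.4475, -0.2316, 0.2829]
tool_rot: [3.117, 0.382, -0.001]
contact_force: [0.6, 0.4, 0.1]
width: 0.995
gripper_force: 0.0
[-6.360e-01  1.640e-01 -2.200e-02  1.384e+00 -1.000e-03  2.261e+00] [ 0.4475 -0.2316  0.2829] [[0.97, 0.241, -0.0], [0.241, -0.97, -0.001], [-0.001, 0.001, -1.0]]
```

View pics/w2.png

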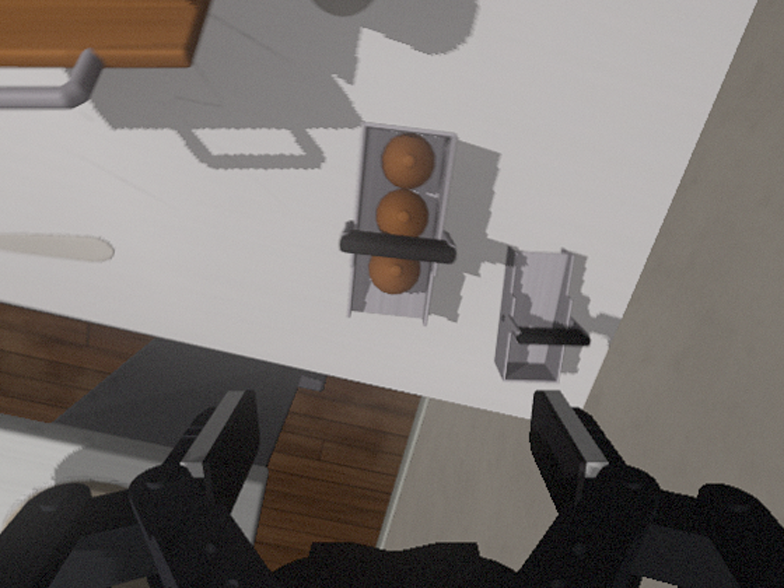

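View pics/s2.png

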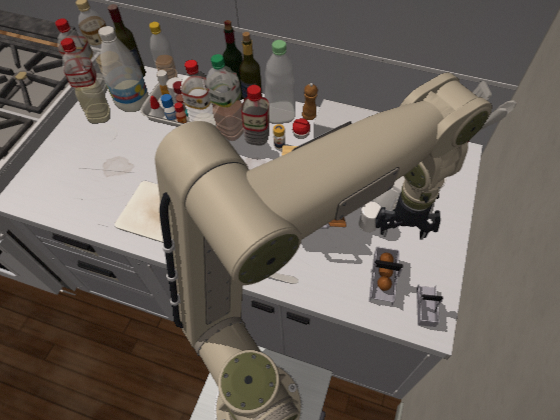

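The wrist view confirms that the mouth is at the picture's bottom, toward the robot. The large handle runs from (341,243) to (455,253). The scene view shows nothing disturbed, and the arm hides the bin.

```bash
python3 - <<'E'
from h import *
import pickle
w=pickle.load(open('w2.pkl','rb'));s=pickle.load(open('scene0.pkl','rb'))
def blob(d,x0,y0,x1,y1,t=60):
    g=d['frame'][y0:y1,x0:x1].max(2); m=(g<t).astype(np.uint8)
    n,l,st,c=cv2.connectedComponentsWithStats(m);i=1+np.argmax(st[1:,4])
    p=np.argwhere(l==i)[:,::-1]+[x0,y0]; r=cv2.minAreaRect(p.astype(np.float32)); return p,r
res={}
for n,d,b in(('w',w,(235,155,335,195)),('s',s,(370,255,406,275))):
    p,r=blob(d,*b);L=p[p[:,0]<=p[:,0].min()+2].mean(0);Rr=p[p[:,0]>=p[:,0].max()-2].mean(0)
    res[n]=(p.mean(0),L+[-1,0],Rr+[1,0]);print(n,len(p),r,L,Rr)
for i in range(3):print(tri((w,*res['w'][i]),(s,*res['s'][i])).round(4))
for z in(.098,.105,.113):
    a,b=onz(w,*res['w'][1],z),onz(w,*res['w'][2],z);m=onz(w,*res['w'][0],z);e=a-b
    print(z,m.round(4),((a+b)/2).round(4),np.linalg.norm(e).round(4),np.degrees(np.arctan2(-e[0],e[1])).round(2))
E
```

```text
w 965 ((286.06707763671875, 175.89633178710938), (77.19164276123047, 16.343868255615234), 6.340191841125488) [249.25 168.25] [322.85714286 181.57142857]
s 217 ((388.5500183105469, 263.8500061035156), (27.511817932128906, 13.281566619873047), 18.434947967529297) [376.21052632 263.31578947] [400.71428571 266.35714286]
[ 0.4604 -0.2347  0.0938]
[ 0.4566 -0.1942  0.0873]
[ 0.4643 -0.2685  0.1008]
0.098 [ 0.4613 -0.2372  0.098 ] [ 0.4613 -0.232   0.098 ] 0.075 3.84
0.105 [ 0.4627 -0.2366  0.105 ] [ 0.4627 -0.2316  0.105 ] 0.0734 3.84
0.113 [ 0.4643 -0.236   0.113 ] [ 0.4643 -0.231   0.113 ] 0.0715 3.84
```

```bash
python3 - <<'E'
from h import *
import pickle
w=pickle.load(open('w2.pkl','rb'))
f=w['frame'].max(2).astype(int)
print(f[172,236:262],f[180,310:334])
for t in(75,90):
    m=np.zeros_like(f,np.uint8);m[158:192,238:332]=f[158:192,238:332]<t
    n,l,st,c=cv2.connectedComponentsWithStats(m);i=1+np.argmax(st[1:,4]);p=np.argwhere(l==i)[:,::-1]
    us=np.arange(252,318);top=[p[p[:,0]==u][:,1].min() for u in us];bot=[p[p[:,0]==u][:,1].max() for u in us]
    pt,pb=np.polyfit(us,top,1),np.polyfit(us,bot,1)
    print(t,st[i],pt,pb,np.mean(top),np.mean(bot))
    for z,q in((.083,pt),(.113,pb),(.113,pt)):
        a,b=onz(w,245,np.polyval(q,245),z),onz(w,325,np.polyval(q,325),z);e=a-b
        print(z,((a+b)/2).round(4),np.linalg.norm(e).round(4),np.degrees(np.arctan2(-e[0],e[1])).round(2))
print(w['T'][:3,3])
E
```

```text
[190 188 187 189 189 178 143  81  66  69  72  69  66  69  66  66  66  67
  62  60  62  61  62  57  67  59] [ 53  54  55  50  52  49  49  55  50  48  53  44  54  53  49  67 109 130
 127 129 125 124 129 128]
75 [ 243  163   83   29 1336] [1.16564033e-01 1.34655714e+02] [1.25915875e-01 1.48298146e+02] 167.8181818181818 184.12121212121212
0.083 [ 0.4651 -0.2301  0.083 ] 0.0817 7.27
0.113 [ 0.4555 -0.2322  0.113 ] 0.0758 6.63
0.113 [ 0.4705 -0.2284  0.113 ] 0.0745 7.27
90 [ 243  158   83   34 1590] [2.12712660e-02 1.58872567e+02] [1.26771736e-01 1.49251623e+02] 164.92424242424244 185.3181818181818
0.083 [ 0.4679 -0.2292  0.083 ] 0.0809 12.75
0.113 [ 0.4544 -0.2325  0.113 ] 0.0759 6.57
0.113 [ 0.4731 -0.2276  0.113 ] 0.0738 12.75
[ 0.52654991 -0.2107506   0.42416379]
```

```bash
python3 -m pendant '[0.25,0.01,-2.4,-1.4,0.25,0.01,-2.4,-1.4,0.25,0.01,-2.4,-1.4,0.25,0.01,-2.4,-1.4,0.25,0.01,-2.4,-1.4]'
python3 -m pendant '[0,0,0,0,0,0,0,0,0,0,0,0,0,0,0,0,0,0,0,0]'
python3 - <<'E'
from h import *
import pickle
s=manip.get_state();print(s['tcp_pos'].round(4))
d=snap('wrist');save(d,'w3',k=1.4);pickle.dump(d,open('w3.pkl','wb'))
for y in(-.04,0,.04):
  a=np.radians(7);p=np.array([.460-np.sin(a)*y,-.231+np.cos(a)*y,.113]);print((proj(d,p)*1.4).round(0))
E
```

```text
time: 8.63
tcp_pos: [0.4606, -0.2294, 0.1618]
tool_rot: [3.134, 0.202, 0.0]
contact_force: [0.5, -1.1, -0.0]
width: 1.002
gripper_force: 0.0
time: 9.05
tcp_pos: [0.4615, -0.2304, 0.1641]
tool_rot: [3.133, 0.201, 0.004]
contact_force: [0.0, 0.6, -0.8]
width: 1.004
gripper_force: 0.0
[ 0.4615 -0.2304  0.1641]
[488. 342.]
[397. 341.]
[306. 341.]
```

View pics/w3.png

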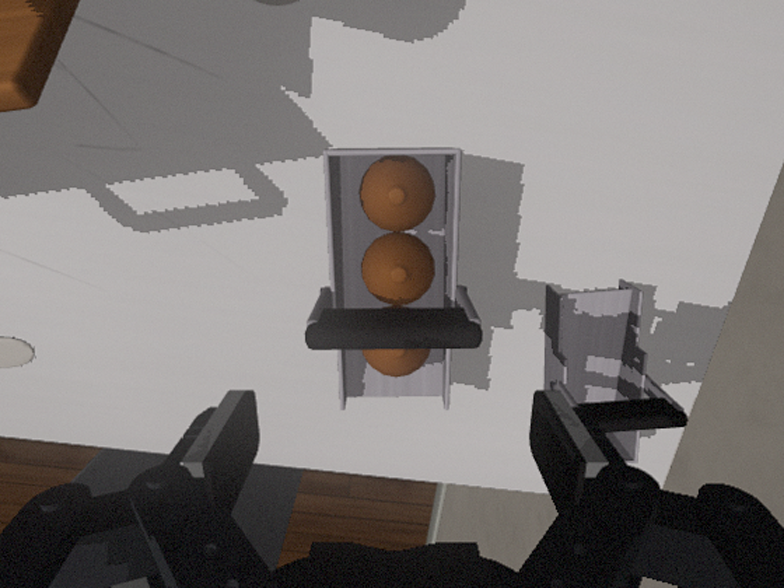

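The handle spans (306–481, 310–347) and the fingers are centred at u≈394, so the lateral and yaw alignment is good. I'll descend.

```bash
python3 -m pendant '[0.04,0.01,-1.1,0,0.04,0.01,-1.1,0,0.04,0.01,-1.1,0,0.04,0.01,-1.1,0,0,0,-0.6,0]'
python3 -m pendant '[0,0,-0.6,0,0,0,-0.6,0,0,0,-0.3,0,0,0,0,0,0,0,0,0]'
python3 -m pendant '[0,0,-0.9,0,0,0,-0.9,0,0,0,-0.8,0,0,0,0,0,0,0,0,0]'
```

```text
time: 9.52
tcp_pos: [0.4622, -0.2294, 0.112]
tool_rot: [3.135, 0.201, -0.0]
contact_force: [0.3, 0.4, 0.6]
width: 1.0
gripper_force: 0.0
time: 9.93
tcp_pos: [0.4624, -0.2295, 0.0975]
tool_rot: [3.135, 0.2, 0.0]
contact_force: [-0.6, -0.3, -0.1]
width: 0.996
gripper_force: 0.0
time: 10.35
tcp_pos: [0.4616, -0.2289, 0.0703]
tool_rot: [-3.134, -0.2, 0.003]
contact_force: [-0.4, -0.4, 1.0]
width: 0.999
gripper_force: 0.0
```

```bash
python3 -m pendant '[0,0,0,0,0,0,0,0,0,0,0,0,0,0,0,0,0,0,0,0]' 0 80
python3 -m pendant '[0,0,0.3,0,0,0,0.4,0,0,0,0.5,0,0,0,0.6,0,0,0,0.6,0]'
python3 -m pendant '[0,0,0.8,0,0,0,1.0,0,0,0,1.0,0,0,0,1,0,0,0,1,0]'
python3 - <<'E'
from h import *
d=snap('scene');save(d,'s3',crop=(330,180,150,150),k=3)
E
```

```text
time: 10.77
tcp_pos: [0.4625, -0.2296, 0.0716]
tool_rot: [3.135, 0.2, 0.001]
contact_force: [-0.6, -1.3, 2.5]
width: 0.922
gripper_force: 98.1
time: 11.18
tcp_pos: [0.4621, -0.2292, 0.0957]
tool_rot: [-3.135, -0.2, 0.001]
contact_force: [-0.7, -0.5, -4.4]
width: 0.922
gripper_force: 97.6
time: 11.6
tcp_pos: [0.4624, -0.2295, 0.1447]
tool_rot: [3.135, 0.2, 0.001]
contact_force: [-0.0, -0.4, -4.0]
width: 0.922
gripper_force: 97.6
```

View pics/s3.png

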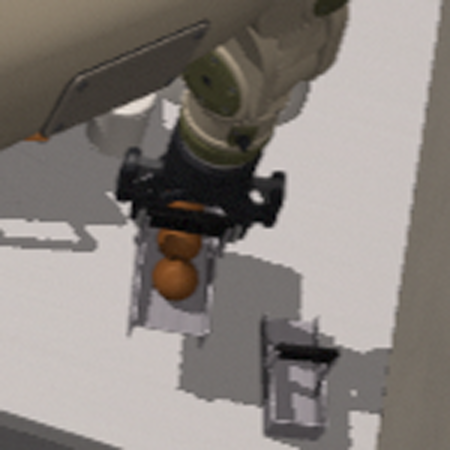

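The scoop hangs level from the grip with the onions in it. Next I turn it half round on the way to the bin.

```bash
python3 -m pendant '[0.1,0.3,0.6,2,0.15,0.5,0.8,4,0.2,0.7,0.8,5.5,0.25,0.9,0.8,6.3,0.25,0.9,0.8,6.3]'
python3 -m pendant '[0.25,0.9,0.8,6.3,0.25,0.9,0.8,6.3,0.25,0.9,0.8,6.3,0.25,0.9,0.8,6.3,0.25,0.9,0.8,6.3]'
python3 -m pendant '[0.25,0.9,0.8,6.3,0.25,0.9,0.7,6.3,0.25,0.9,0.6,6.3,0.25,0.9,0.5,6.3,0.25,0.9,0.4,6.3]'
python3 -m pendant '[0.25,0.9,0.3,6.3,0.25,0.9,0.2,6.3,0.25,0.9,0.1,6.3,0.25,0.9,0,6.3,0.25,0.9,0,6.3]'
python3 -m pendant '[0.25,0.9,0,6.3,0.25,0.9,0,6.3,0.25,0.9,0,6.3,0.25,0.9,0,6.3,0.25,0.9,0,6.3]'
python3 - <<'E'
from h import *
s=manip.get_state();m=R.from_rotvec(s['tool_rot']).as_matrix();print(s['q'].round(3),np.degrees(np.arctan2(m[1,1],m[0,1])))
E
```

```text
time: 12.07
tcp_pos: [0.4718, -0.1962, 0.1819]
tool_rot: [3.022, 0.858, 0.0]
contact_force: [-0.1, 0.5, -5.3]
width: 0.924
gripper_force: 97.8
time: 12.48
tcp_pos: [0.4843, -0.1509, 0.222]
tool_rot: [2.675, 1.646, 0.0]
contact_force: [-0.4, -0.6, -4.6]
width: 0.922
gripper_force: 97.8
time: 12.9
tcp_pos: [0.497, -0.106, 0.2521]
tool_rot: [2.128, 2.31, 0.0]
contact_force: [-0.8, 0.2, -4.1]
width: 0.923
gripper_force: 97.8
time: 13.32
tcp_pos: [0.5094, -0.0609, 0.2577]
tool_rot: [1.421, 2.801, 0.0]
contact_force: [-0.1, -0.7, -4.7]
width: 0.925
gripper_force: 97.8
time: 13.73
tcp_pos: [0.5219, -0.0159, 0.2576]
tool_rot: [0.607, 3.082, 0.0]
contact_force: [-0.2, -0.0, -3.8]
width: 0.919
gripper_force: 97.8
[-0.184  0.204 -0.035  1.332  0.     0.204] 67.72016915370406
```

```bash
python3 -m pendant '[0.2,0.8,0,6,0.2,0.8,0,6,0.2,0.7,0,6,0.15,0.6,0,6,0.1,0.5,0,5]'
python3 -m pendant '[0.1,0.4,0,4,0.05,0.2,0,3,0,0.1,0,1.3,0,0,0,0,0,0,0,0]'
python3 - <<'E'
from h import *
import pickle
s=manip.get_state();m=R.from_rotvec(s['tool_rot']).as_matrix();print(s['q'].round(3),np.degrees(np.arctan2(m[1,1],m[0,1])))
d=snap('side');save(d,'d4',crop=(150,130,200,150),k=4);pickle.dump(d,open('d4.pkl','wb'))
d=snap('wrist');cv2.imwrite('pics/w4.png',d['frame'][:,:,::-1]);pickle.dump(d,open('w4.pkl','wb'))
a=cv2.resize(cv2.imread('pics/w4.png'),(400,300));b=cv2.resize(cv2.imread('pics/d4.png'),(400,300));cv2.imwrite('pics/m4.png',np.hstack([a,b]))
E
```

```text
time: 14.15
tcp_pos: [0.5304, 0.0181, 0.2575]
tool_rot: [-0.184, 3.136, 0.0]
contact_force: [0.1, -0.2, -4.3]
width: 0.919
gripper_force: 97.8
time: 14.57
tcp_pos: [0.5318, 0.0246, 0.2574]
tool_rot: [-0.4, 3.116, 0.0]
contact_force: [-0.2, 0.3, -4.3]
width: 0.921
gripper_force: 97.8
[-0.105  0.224 -0.01   1.337  0.    -0.36 ] 104.64179939875201
```

View pics/m4.png

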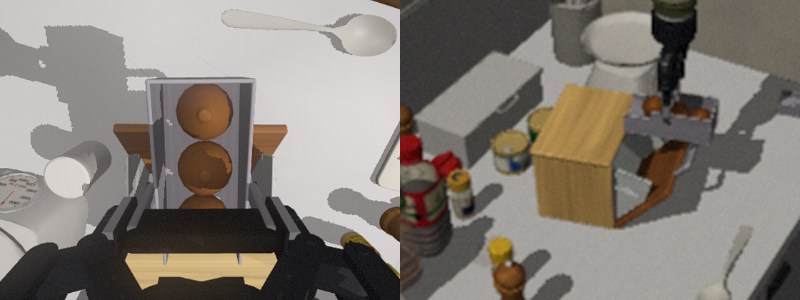

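The bin is fully open. The level scoop is over it, with its mouth toward the housing, and centred on the front. I'll loosen the grip to the minimum, lower the scoop's rear onto the bar, and tip it about the handle's ends.

```bash
python3 -m pendant '[0,0,-0.7,0,0,0,-0.8,0,0,0,-0.8,0,0,0,-0.8,0,0,0,-0.6,0]' 0 20
python3 -m pendant '[0.34,0.09,-0.17,0,0.34,0.09,-0.17,0,0.34,0.09,-0.17,0,0.34,0.09,-0.17,0,0.34,0.09,-0.17,0]'
python3 - <<'E'
from h import *
d=snap('wrist');cv2.imwrite('pics/w5.png',d['frame'][:,:,::-1]);print(manip.get_state()['torque'])
E
```

```text
time: 15.08
tcp_pos: [0.5311, 0.0246, 0.2186]
tool_rot: [0.402, -3.114, -0.001]
contact_force: [-0.6, -0.0, -5.4]
width: 0.915
gripper_force: 97.8
time: 15.5
tcp_pos: [0.5436, 0.0284, 0.2117]
tool_rot: [0.399, -3.105, 0.002]
contact_force: [-23.5, -6.1, 16.2]
width: 0.918
gripper_force: 100.3
[-0.19951812  2.37462914  0.214128  ]
```

```bash
python3 -m pendant '[-0.3,-0.08,0.2,0,-0.3,-0.08,0.3,0,-0.4,-0.1,0.4,0,-0.3,-0.08,0.4,0,0,0,0,0]' 91 20
python3 -m pendant '[0,0,0,0,0,0,0,0,0,0,0,0,0,0,0,0,0,0,0,0]'
```

```text
time: 15.97
tcp_pos: [0.5363, 0.0256, 0.2265]
tool_rot: [-0.402, 3.113, -0.001]
contact_force: [1.0, 0.2, -4.2]
width: 0.922
gripper_force: 97.9
time: 16.38
tcp_pos: [0.5358, 0.0257, 0.2246]
tool_rot: [0.402, -3.116, -0.0]
contact_force: [0.0, 0.1, -4.3]
width: 0.917
gripper_force: 97.9
```

```bash
cat > rim.py <<'E'
from h import *
import pickle
w4=pickle.load(open('w4.pkl','rb'))['frame']
def rim(f):
    # back rim of the scoop: template (corner patches) from the level picture
    out=[]
    for x in (195,325):
        t=w4[98:150,x:x+40]; r=cv2.matchTemplate(f[20:300,x-20:x+60],t,cv2.TM_CCOEFF_NORMED)
        _,m,_,p=cv2.minMaxLoc(r); out.append((p[0]-20,p[1]+20-98,round(m,2)))
    hsv=cv2.cvtColor(f,cv2.COLOR_RGB2HSV); o=cv2.inRange(hsv,(5,120,60),(18,255,255)); o[:, :215]=0;o[:,345:]=0
    out.append(('onion px',int((o[:290]>0).sum()),'rows',np.where(o[:290].any(1))[0][[0,-1]].tolist() if o[:290].any() else None))
    return out
if __name__=='__main__':
    print(rim(w4)); 
    import os
    if os.path.exists('pics/w5.png'): print('w5',rim(cv2.imread('pics/w5.png')[:,:,::-1]))
    d=snap('wrist');print('now',rim(d['frame']));cv2.imwrite('pics/now.png',d['frame'][:,:,::-1])
E
python3 rim.py
```

```text
[(0, 0, 1.0), (0, 0, 1.0), ('onion px', 9276, 'rows', [122, 289])]
w5 [(-2, -10, 0.74), (4, -10, 0.91), ('onion px', 10522, 'rows', [109, 288])]
now [(-1, 2, 0.67), (4, -11, 0.9), ('onion px', 10548, 'rows', [108, 288])]
```

```bash
python3 -m pendant '[0.3,0.08,0.4,0,0.6,0.16,0.1,0,0.7,0.19,0,0,0.7,0.19,0,0,0.4,0.1,0,0]'
python3 -m pendant '[0,0,-0.5,0,0,0,-0.5,0,0,0,-0.4,0,0,0,-0.4,0,0,0,-0.3,0]'
python3 -m pendant '[0,0,-0.2,0,0,0,-0.2,0,0,0,-0.2,0,0,0,-0.2,0,0,0,-0.2,0]'
python3 rim.py|tail -1
```

```text
time: 16.85
tcp_pos: [0.5593, 0.0322, 0.23]
tool_rot: [0.4, -3.108, 0.002]
contact_force: [-17.5, -6.7, 8.1]
width: 0.924
gripper_force: 100.1
time: 17.27
tcp_pos: [0.557, 0.0317, 0.2098]
tool_rot: [0.4, -3.105, 0.003]
contact_force: [-19.7, -5.5, 7.3]
width: 0.923
gripper_force: 100.6
time: 17.68
tcp_pos: [0.5642, 0.0333, 0.2002]
tool_rot: [-0.402, 3.113, 0.0]
contact_force: [-1.6, 1.6, 12.6]
width: 0.92
gripper_force: 100.6
now [(19, 150, 0.51), (12, -20, 0.83), ('onion px', 12096, 'rows', [88, 280])]
```

```bash
python3 -m pendant '[0.12,0.03,-0.26,0,0.16,0.04,-0.26,0,0.16,0.04,-0.26,0,0.16,0.04,-0.26,0,0.16,0.04,-0.26,0]'
python3 rim.py|tail -1
python3 -m pendant '[0.16,0.04,-0.26,0,0.16,0.04,-0.26,0,0.16,0.04,-0.26,0,0.16,0.04,-0.26,0,0.16,0.04,-0.26,0]'
python3 rim.py|tail -1
```

```text
time: 18.15
tcp_pos: [0.575, 0.0358, 0.1898]
tool_rot: [-0.402, 3.105, 0.001]
contact_force: [4.2, 5.3, 12.0]
width: 0.918
gripper_force: 102.2
now [(-9, -40, 0.55), (20, -31, 0.83), ('onion px', 13396, 'rows', [77, 278])]
time: 18.62
tcp_pos: [0.5845, 0.0381, 0.1775]
tool_rot: [-0.402, 3.101, 0.001]
contact_force: [5.7, 5.9, 11.5]
width: 0.921
gripper_force: 103.2
now [(20, 10, 0.53), (20, -38, 0.58), ('onion px', 9408, 'rows', [139, 276])]
```

```bash
python3 -m pendant '[0.05,0.01,-0.3,0,0.05,0.01,-0.3,0,0.05,0.01,-0.3,0,0.05,0.01,-0.3,0,0,0,-0.2,0]'
python3 rim.py|tail -1
python3 -c "
from h import *
d=snap('side');cv2.imwrite('pics/d6.png',d['frame'][:,:,::-1])"
```

```text
time: 19.08
tcp_pos: [0.591, 0.0393, 0.1658]
tool_rot: [-0.401, 3.092, 0.002]
contact_force: [14.5, 9.1, 15.4]
width: 0.923
gripper_force: 105.0
now [(-3, 54, 0.59), (18, 150, 0.6), ('onion px', 1332, 'rows', [243, 276])]
```

```bash
python3 -m pendant '[-0.1,0,0.4,0,-0.1,0,0.6,0,-0.1,-0.03,0.8,0,-0.1,-0.03,1,0,-0.1,-0.03,1,0]'
python3 rim.py|tail -1
python3 -m pendant '[0,0,1.2,0,0,0,1.2,0,0,0,1.2,0,0,0,1,0,0,0,0.6,0]'
python3 rim.py|tail -1
python3 - <<'E'
from h import *
for n in('side','scene','wrist'):
    d=snap(n);f=d['frame'];cv2.imwrite(f'pics/{n}7.png',f[:,:,::-1])
    hsv=cv2.cvtColor(f,cv2.COLOR_RGB2HSV);o=cv2.inRange(hsv,(5,120,60),(18,255,255))
    k,l,st,c=cv2.connectedComponentsWithStats(o);print(n,[(st[i].tolist()) for i in range(1,k) if st[i,4]>40])
E
```

```text
time: 19.6
tcp_pos: [0.5751, 0.0363, 0.1973]
tool_rot: [0.402, -3.115, -0.0]
contact_force: [0.5, 0.0, -2.8]
width: 0.925
gripper_force: 103.0
now [(-3, 52, 0.59), (17, 150, 0.56), ('onion px', 1272, 'rows', [245, 275])]
time: 20.07
tcp_pos: [0.5758, 0.0362, 0.2503]
tool_rot: [-0.402, 3.114, -0.0]
contact_force: [-0.1, -0.2, -3.9]
width: 0.921
gripper_force: 103.0
now [(-3, 61, 0.62), (17, 150, 0.6), ('onion px', 81, 'rows', [250, 271])]
side [[217, 174, 77, 70, 1407], [95, 178, 7, 9, 44], [144, 183, 12, 16, 118], [197, 262, 19, 35, 344], [85, 285, 23, 11, 53], [99, 296, 16, 15, 130], [48, 309, 16, 17, 135]]
scene [[0, 30, 57, 17, 189], [243, 32, 7, 10, 48], [442, 74, 12, 33, 223], [160, 85, 9, 10, 58], [176, 110, 11, 13, 92], [328, 148, 22, 63, 557], [279, 162, 19, 39, 302], [304, 165, 20, 5, 50], [302, 179, 23, 8, 158], [325, 203, 8, 11, 75], [277, 212, 50, 12, 277], [329, 223, 17, 4, 59], [0, 276, 128, 49, 611], [15, 298, 14, 8, 45], [87, 298, 23, 11, 61], [0, 308, 38, 28, 368], [0, 319, 199, 101, 5461], [55, 319, 25, 11, 74], [208, 334, 15, 9, 45], [329, 377, 52, 27, 372], [47, 382, 57, 34, 663], [14, 392, 31, 20, 208], [325, 399, 20, 10, 71], [384, 400, 15, 8, 65], [43, 404, 47, 16, 361], [323, 407, 24, 13, 153]]
wrist [[148, 120, 30, 11, 204], [376, 121, 36, 51, 868], [252, 250, 29, 9, 93], [544, 265, 16, 38, 370], [504, 317, 30, 24, 54]]
```

```bash
python3 -m pendant '[0,0,0,0,0,0,0,0,0,0,0,0,0,0,0,0,0,0,0,0]'
python3 - <<'E'
from h import *
F=[]
for n in('side','scene','wrist'):
    F.append(snap(n)['frame'][:,:,::-1])
print(np.mean([manip.get_state()['contact_force'] for _ in range(1)],0), rim.__name__ if 'rim' in globals() else '')
a=cv2.resize(F[0][130:280,170:370],(400,300),interpolation=cv2.INTER_CUBIC)
b=cv2.resize(F[1][120:270,250:450],(400,300),interpolation=cv2.INTER_CUBIC)
c=cv2.resize(F[2],(400,300));e=cv2.resize(F[2][180:330,180:380],(400,300),interpolation=cv2.INTER_CUBIC)
cv2.imwrite('pics/m8.png',np.vstack([np.hstack([a,b]),np.hstack([c,e])]))
E
```

```text
time: 20.68
tcp_pos: [0.5753, 0.0363, 0.2485]
tool_rot: [0.402, -3.115, -0.0]
contact_force: [0.1, -0.3, -3.0]
width: 0.92
gripper_force: 103.0
[ 0.59710829  0.50622325 -2.23925133]
```

View pics/m8.png

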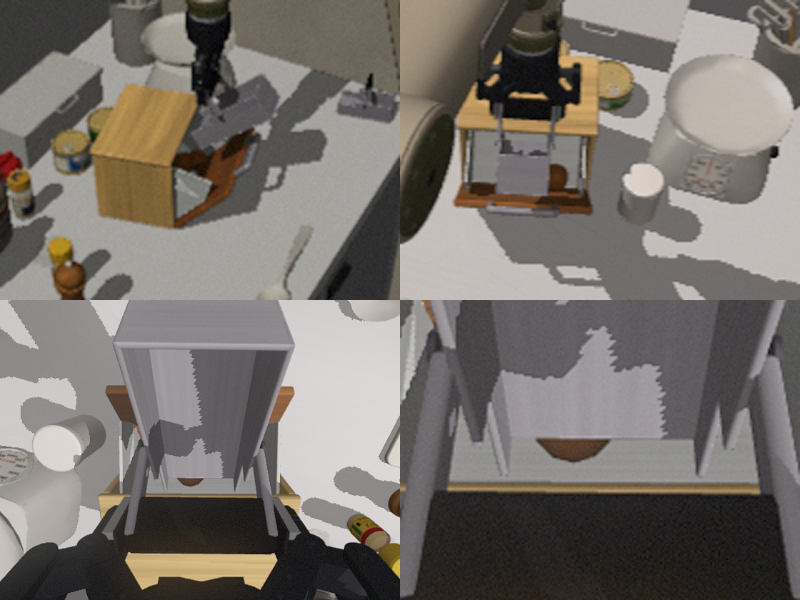

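The montage shows the onions in the open bin and the scoop empty, tipped about 38°, with its weight reading down. Next I carry it off to the free spot.

```bash
python3 -m pendant '[0,0,1,0,0,0,1.2,0,0,0,1.2,0,0,0,1.2,0,0,0,0.8,0]'
python3 -m pendant '[-0.29,-1.6,0,-0.53,-0.29,-1.62,0,-0.53,-0.29,-1.62,0,-0.53,-0.29,-1.62,0,-0.53,-0.29,-1.62,0,-0.53]'
python3 -m pendant '[-0.29,-1.62,0,-0.53,-0.29,-1.62,0,-0.53,-0.29,-1.62,0,-0.53,-0.29,-1.62,0,-0.53,-0.29,-1.62,0,-0.53]'
python3 -m pendant '[-0.29,-1.62,0,-0.53,-0.29,-1.62,0,-0.53,-0.29,-1.62,0,-0.53,-0.29,-1.62,0,-0.53,-0.29,-1.6,0,-0.53]'
python3 -m pendant '[0,0,-2,0,0,0,-2.5,0,0,0,-2.5,0,0,0,-2.5,0,0,0,-2.5,0]'
python3 -m pendant '[0,0,-2,0,0,0,-1.5,0,0,0,-1,0,0,0,-0.8,0,0,0,-0.6,0]'
python3 - <<'E'
from h import *
for n in('side','scene','wrist'):cv2.imwrite(f'pics/{n}9.png',snap(n)['frame'][:,:,::-1])
E
```

```text
time: 21.25
tcp_pos: [0.5758, 0.0363, 0.3049]
tool_rot: [-0.402, 3.114, -0.001]
contact_force: [-0.5, -0.5, -3.0]
width: 0.919
gripper_force: 102.9
time: 21.67
tcp_pos: [0.5608, -0.0451, 0.3034]
tool_rot: [-0.33, 3.124, -0.0]
contact_force: [0.4, 0.2, -3.3]
width: 0.923
gripper_force: 103.1
time: 22.08
tcp_pos: [0.5462, -0.1263, 0.3034]
tool_rot: [-0.257, 3.131, -0.0]
contact_force: [-0.3, 0.5, -2.8]
width: 0.919
gripper_force: 103.0
time: 22.5
tcp_pos: [0.5317, -0.2071, 0.3033]
tool_rot: [-0.184, 3.136, -0.0]
contact_force: [0.0, 0.1, -2.9]
width: 0.923
gripper_force: 102.9
time: 22.92
tcp_pos: [0.532, -0.2064, 0.1823]
tool_rot: [-0.185, 3.135, -0.0]
contact_force: [-0.4, -0.0, -3.7]
width: 0.92
gripper_force: 103.2
time: 23.33
tcp_pos: [0.5321, -0.2064, 0.1236]
tool_rot: [-0.185, 3.136, 0.0]
contact_force: [0.4, 0.4, -2.9]
width: 0.92
gripper_force: 103.2
```

```bash
python3 -m pendant '[0,0,-0.4,0,0,0,-0.4,0,0,0,-0.4,0,0,0,-0.4,0,0,0,-0.4,0]'
python3 -m pendant '[0,0,-0.3,0,0,0,-0.2,0,0,0,-0.2,0,0,0,0,0,0,0,0,0]'
```

```text
time: 23.9
tcp_pos: [0.5319, -0.2063, 0.1035]
tool_rot: [-0.185, 3.136, 0.0]
contact_force: [-0.2, 0.7, -2.4]
width: 0.917
gripper_force: 103.2
time: 24.32
tcp_pos: [0.5319, -0.2062, 0.0971]
tool_rot: [-0.185, 3.136, 0.0]
contact_force: [-0.2, 1.0, -0.4]
width: 0.921
gripper_force: 103.7
```

```bash
python3 -m pendant '[0,0,-0.2,0,-0.35,-0.04,-0.12,0,-0.4,-0.05,-0.08,0,-0.45,-0.05,-0.06,0,-0.5,-0.06,-0.06,0]'
python3 -m pendant '[-0.42,-0.05,-0.11,0,-0.42,-0.05,-0.11,0,-0.42,-0.05,-0.11,0,-0.42,-0.05,-0.11,0,-0.42,-0.05,-0.11,0]'
python3 - <<'E'
from h import *
d=snap('wrist');cv2.imwrite('pics/w10.png',d['frame'][:,:,::-1])
import subprocess
E
python3 rim.py|tail -1
```

```text
time: 24.73
tcp_pos: [0.5198, -0.2089, 0.0954]
tool_rot: [-0.187, 3.125, -0.003]
contact_force: [2.5, 3.0, 12.7]
width: 0.919
gripper_force: 105.6
time: 25.15
tcp_pos: [0.4983, -0.2121, 0.0905]
tool_rot: [-0.186, 3.125, -0.006]
contact_force: [3.1, 2.7, 15.9]
width: 0.92
gripper_force: 109.6
now [(-1, 81, 0.64), (20, -29, 0.83), ('onion px', 0, 'rows', None)]
```

```bash
python3 -m pendant '[-0.4,-0.05,-0.18,0,-0.4,-0.05,-0.18,0,-0.4,-0.05,-0.18,0,-0.4,-0.05,-0.18,0,-0.4,-0.05,-0.18,0]'
python3 -m pendant '[-0.3,-0.04,-0.25,0,-0.3,-0.04,-0.25,0,-0.3,-0.04,-0.25,0,-0.3,-0.04,-0.25,0,-0.3,-0.04,-0.25,0]'
python3 rim.py|tail -1
```

```text
time: 25.67
tcp_pos: [0.4768, -0.2148, 0.0812]
tool_rot: [-0.185, 3.128, -0.006]
contact_force: [-0.7, 3.2, 19.7]
width: 0.926
gripper_force: 113.5
time: 26.08
tcp_pos: [0.4589, -0.2173, 0.0688]
tool_rot: [-0.184, 3.135, -0.008]
contact_force: [-14.1, 0.2, 27.2]
width: 0.923
gripper_force: 119.1
now [(-20, 149, 0.6), (4, -10, 0.98), ('onion px', 0, 'rows', None)]
```

```bash
python3 -m pendant '[0,0,-0.2,0,0.1,0,-0.2,0,0.1,0,-0.2,0,0,0,0,0,0,0,0,0]'
python3 rim.py|tail -1
python3 - <<'E'
from h import *
for n in('scene','side'):cv2.imwrite(f'pics/{n}11.png',snap(n)['frame'][:,:,::-1])
E
```

```text
time: 26.55
tcp_pos: [0.4572, -0.2178, 0.0663]
tool_rot: [0.183, -3.131, 0.013]
contact_force: [-34.5, 1.9, 65.9]
width: 0.924
gripper_force: 125.4
now [(1, 81, 0.59), (2, -7, 0.97), ('onion px', 0, 'rows', None)]
```

```bash
python3 -m pendant '[-0.1,0,0.2,0,-0.1,0,0.2,0,-0.1,0,0.2,0,0,0,0.1,0,0,0,0,0]'
python3 rim.py|tail -1
```

```text
time: 27.12
tcp_pos: [0.4583, -0.2162, 0.0666]
tool_rot: [-0.185, 3.135, -0.003]
contact_force: [-4.1, 0.0, 10.4]
width: 0.921
gripper_force: 118.7
now [(-19, 149, 0.58), (2, -7, 0.98), ('onion px', 0, 'rows', None)]
```

```bash
python3 -m pendant '[0,0,0.1,0,0,0,0,0,0,0,0,0,0,0,0,0,0,0,0,0]' 100 30
python3 -m pendant '[0,0,0.3,0,0,0,0.5,0,0,0,0.6,0,0,0,0.7,0,0,0,0.8,0]'
python3 - <<'E'
from h import *
d=snap('wrist');cv2.imwrite('pics/w12.png',d['frame'][:,:,::-1])
E
python3 rim.py|tail -1
```

```text
time: 27.58
tcp_pos: [0.4578, -0.215, 0.0662]
tool_rot: [0.185, -3.136, -0.001]
contact_force: [-0.4, 0.6, 0.2]
width: 0.999
gripper_force: 0.0
time: 28.0
tcp_pos: [0.4579, -0.2153, 0.0965]
tool_rot: [-0.185, 3.136, 0.0]
contact_force: [0.4, 0.8, -0.1]
width: 0.995
gripper_force: 0.0
now [(1, 141, 0.6), (-9, -8, 0.96), ('onion px', 0, 'rows', None)]
```

```bash
python3 -m pendant '[0,0,1.5,0,0,0,2,0,0,0,2,0,0,0,2.2,0,0,0,2.3,0]'
python3 -m pendant '[0,0,2.3,0,0,0,2.2,0,0,0,2,0,0,0,2,0,0,0,1.5,0]' 0 30
python3 - <<'E'
from h import *
d=snap('scene');cv2.imwrite('pics/s13.png',d['frame'][:,:,::-1]);w=snap('wrist')
f=w['frame'];hsv=cv2.cvtColor(f,cv2.COLOR_RGB2HSV)
# black handle of the scoop, and grey trough, seen from above
import numpy as np
m=(f.max(2)<70).astype(np.uint8)
k,l,st,c=cv2.connectedComponentsWithStats(m)
print([(st[i].tolist(),cv2.minAreaRect(np.argwhere(l==i)[:,::-1].astype(np.float32))[1:]) for i in range(1,k) if 200<st[i,4]<6000])
for p in([.458,-.215,.098],[.458,-.215,.0]):print(proj(w,p).round(0))
cv2.imwrite('pics/w13.png',f[:,:,::-1]);print(manip.get_state()['tcp_pos'])
E
```

```text
time: 28.52
tcp_pos: [0.4575, -0.215, 0.1964]
tool_rot: [0.185, -3.136, -0.001]
contact_force: [-0.2, 0.4, 0.5]
width: 0.999
gripper_force: 0.0
time: 28.93
tcp_pos: [0.4581, -0.2154, 0.2976]
tool_rot: [-0.185, 3.135, -0.002]
contact_force: [-0.3, -0.3, -0.8]
width: 0.299
gripper_force: 0.0
[([112, 101, 57, 24, 561], ((21.18983268737793, 56.221797943115234), 84.5596694946289)), ([244, 127, 78, 69, 1257], ((55.32190704345703, 88.82318115234375), 52.969608306884766)), ([407, 268, 153, 101, 5395], ((100.0, 152.0), 90.0))]
[282. 181.]
[282. 164.]
[ 0.45899274 -0.21601557  0.29839434]
```

```bash
python3 -m pendant '[0.35,2.3,0,0.8,0.35,2.3,0,0.8,0.35,2.3,0,0.8,0.35,2.3,0,0.8,0.35,2.3,0,0.8]'
python3 -m pendant '[0.35,2.3,0,0.8,0.35,2.3,0,0.8,0.35,2.3,0,0.8,0.35,2.3,0,0.8,0.35,2.3,0,0.8]'
python3 - <<'E'
from h import *
w=snap('wrist');f=w['frame'];cv2.imwrite('pics/w14.png',f[:,:,::-1]);import pickle;pickle.dump(w,open('w14.pkl','wb'))
y=np.array([-.259,.966,0]);x=np.array([.966,.259,0]);H=np.array([.619,.047,.012])
for th in(.75,.65,.55):
    b=H+x*(-.007*np.cos(th)-.18*np.sin(th))+[0,0,.18*np.cos(th)-.007*np.sin(th)]
    print(th,b.round(3),proj(w,b+y*.03).round(1),proj(w,b-y*.03).round(1))
# column profiles across the bar
for s in(.03,.0,-.03):
    th=.75;b=H+x*(-.007*np.cos(th)-.18*np.sin(th))+[0,0,.18*np.cos(th)-.007*np.sin(th)]+y*s
    u,v=proj(w,b).round().astype(int);print(u,v,[f[r,u].tolist() for r in range(max(v-36,0),v+40,4)])
E
```

```text
time: 29.45
tcp_pos: [0.475, -0.0991, 0.2943]
tool_rot: [0.295, -3.126, -0.001]
contact_force: [-0.2, -0.3, -0.9]
width: 0.003
gripper_force: 0.0
time: 29.87
tcp_pos: [0.4925, 0.0159, 0.2944]
tool_rot: [0.404, -3.114, -0.001]
contact_force: [1.0, 0.2, 0.4]
width: -0.003
gripper_force: 0.0
0.75 [0.496 0.014 0.139] [309.6 197.1] [243.4 197.4]
0.65 [0.508 0.017 0.151] [310.4 215.3] [242.6 215.6]
0.55 [0.522 0.021 0.162] [311. 235.] [242.  235.3]
310 197 [[178, 175, 174], [177, 173, 173], [178, 174, 175], [178, 174, 173], [176, 172, 172], [179, 175, 175], [172, 168, 168], [105, 102, 103], [129, 123, 130], [141, 135, 141], [120, 115, 119], [117, 112, 113], [118, 79, 55], [132, 91, 60], [120, 80, 47], [111, 76, 47], [112, 77, 52], [118, 83, 54], [115, 79, 51]]
277 197 [[122, 117, 119], [119, 116, 118], [119, 117, 116], [117, 114, 115], [118, 114, 113], [117, 114, 114], [119, 115, 114], [96, 92, 94], [131, 126, 129], [139, 133, 138], [116, 112, 113], [117, 115, 113], [119, 80, 53], [131, 90, 57], [119, 77, 47], [114, 76, 54], [112, 75, 49], [109, 73, 45], [117, 78, 49]]
243 197 [[119, 117, 116], [118, 117, 118], [124, 118, 119], [118, 117, 115], [117, 113, 114], [118, 115, 113], [117, 115, 114], [92, 87, 89], [132, 126, 130], [139, 133, 138], [115, 108, 112], [117, 112, 114], [118, 79, 50], [125, 84, 53], [115, 79, 52], [110, 69, 44], [108, 74, 44], [113, 78, 50], [110, 70, 42]]
```

```bash
python3 - <<'E'
from h import *
import pickle
for n in('scene','side'):
    a=pickle.load(open(n+'0.pkl','rb'));b=snap(n)
    d=cv2.absdiff(a['frame'],b['frame']).max(2);m=cv2.morphologyEx((d>40).astype(np.uint8),cv2.MORPH_OPEN,np.ones((3,3)))
    k,l,st,c=cv2.connectedComponentsWithStats(m)
    print(n,[(st[i].tolist(),b['frame'][l==i].mean(0).round().tolist()) for i in range(1,k) if st[i,4]>25])
    hsv=cv2.cvtColor(b['frame'],cv2.COLOR_RGB2HSV);o=cv2.inRange(hsv,(5,120,60),(18,255,255))&(m*255)
    k,l,st,c=cv2.connectedComponentsWithStats(o);print(' brown new',[st[i].tolist() for i in range(1,k) if st[i,4]>25])
# where do the bystanders project in both
w=pickle.load(open('w14.pkl','rb'));f=w['frame'];hsv=cv2.cvtColor(f,cv2.COLOR_RGB2HSV)
for lo in((3,130,50),(3,150,50)):
    o=cv2.inRange(hsv,lo,(15,255,200));k,l,st,c=cv2.connectedComponentsWithStats(o)
    print([(st[i].tolist(),f[l==i].mean(0).round().tolist()) for i in range(1,k) if st[i,4]>60])
E
```

```text
scene [([0, 25, 345, 294, 33850], [118.0, 109.0, 98.0]), ([335, 48, 15, 36, 266], [34.0, 33.0, 22.0]), ([165, 200, 4, 8, 27], [173.0, 158.0, 136.0]), ([311, 206, 10, 7, 61], [126.0, 122.0, 118.0]), ([277, 214, 122, 57, 2525], [116.0, 104.0, 97.0]), ([200, 217, 6, 9, 30], [174.0, 159.0, 137.0]), ([124, 233, 7, 8, 38], [78.0, 72.0, 62.0]), ([396, 261, 15, 17, 192], [176.0, 170.0, 168.0]), ([377, 268, 17, 26, 279], [110.0, 104.0, 107.0]), ([367, 273, 5, 6, 29], [100.0, 95.0, 97.0]), ([410, 279, 50, 35, 645], [108.0, 104.0, 103.0]), ([366, 280, 5, 7, 35], [101.0, 96.0, 99.0]), ([0, 283, 49, 83, 2675], [55.0, 37.0, 23.0]), ([364, 288, 6, 14, 71], [92.0, 87.0, 90.0]), ([412, 293, 6, 5, 26], [99.0, 95.0, 94.0]), ([376, 296, 13, 5, 45], [75.0, 71.0, 73.0]), ([118, 307, 19, 27, 129], [102.0, 94.0, 86.0]), ([132, 308, 43, 66, 1042], [86.0, 78.0, 67.0]), ([222, 335, 105, 57, 1319], [174.0, 171.0, 166.0]), ([131, 336, 6, 10, 34], [90.0, 82.0, 70.0]), ([181, 343, 42, 53, 1350], [94.0, 86.0, 74.0]), ([137, 348, 9, 5, 33], [115.0, 109.0, 105.0]), ([48, 374, 49, 39, 571], [64.0, 46.0, 31.0]), ([234,
[... 2104 characters left out ...]
), ([493, 258, 23, 29, 237], [104.0, 99.0, 88.0]), ([430, 260, 7, 7, 44], [32.0, 31.0, 27.0]), ([400, 268, 24, 27, 349], [54.0, 52.0, 37.0]), ([365, 270, 32, 34, 627], [155.0, 156.0, 150.0]), ([426, 272, 9, 18, 97], [55.0, 50.0, 40.0]), ([319, 274, 25, 23, 197], [32.0, 31.0, 31.0])]
 brown new [[262, 193, 35, 49, 468]]
[([450, 0, 110, 70, 3661], [63.0, 42.0, 26.0]), ([525, 0, 26, 8, 119], [60.0, 40.0, 24.0]), ([176, 207, 207, 80, 8314], [104.0, 70.0, 45.0]), ([509, 302, 51, 50, 1158], [68.0, 45.0, 26.0])]
[([482, 2, 78, 59, 1153], [61.0, 39.0, 22.0]), ([215, 212, 99, 65, 1548], [100.0, 66.0, 39.0]), ([231, 255, 26, 29, 253], [72.0, 46.0, 26.0]), ([510, 302, 50, 49, 797], [68.0, 45.0, 24.0])]
```

```bash
python3 -c "
from workcell import manip
print(manip.finish_job())"
```

```text
the job is handed in; nothing more can be done
None
```

I've handed in the job: the bin is open to its stop, the onions are tipped into it (the scoop came away empty, though I could only make out one or two of the three in the bin), the scoop stands released on the worktop near where it was, and no jar or tin appeared to move.

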